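Oil the waffle plate, then unlatch it and hold it out of the warmer

TASK

At the waffle stall, press the cap of the amber oil pump bottle all the way down so it spritzes the waffle plate, and let the cap spring back up. Then pinch the two sprung catches of the waffle-plate cassette together from both sides so that it unlatches (do not tear it out by force), lift it level and straight up by about 10 cm, and finish while still holding it there by the pinched catches, without letting go. Leave everything else on the table where it stands.

Things in the scene. Friction and masses are not known exactly. Their poses are not given: they have to be found in the camera images.
- warmer: Fixed flat steel plate warmer, 140 (x) x 220 (y) x 50 mm high, with a 66 x 164 mm recess in its top, recess floor 12 mm above the table; a black knob on its -x side. Origin: centre of its underside on the table. z up. It stands anywhere in the work area, turned up to 0.5 rad either way
- cassette: Loose waffle-plate cassette, about 0.46 kg, in the recess with 2 mm play, axes parallel to the warmer's: dark grid plate 62 (x) x 160 (y) x 18 mm, grey tower 30 x 36 mm in its middle up to 69 mm, a black sprung catch on the tower's -x and +x sides, latched under a lip of the warmer until pressed in. Origin: centre of the underside (12 mm above the table when seated)
- cassette_grip (a point): Point on the cassette's centre line midway between the two catch pads, 65 mm above the plate's underside (77 mm above the table when seated): where to pinch, from above, closing the fingers along the cassette's x axis
- catch_near_pad (a point): Middle of the outer face of the -x catch, at the height of cassette_grip. The pad is 28 mm wide (along y) and reaches from 22 to 80 mm above the plate's underside; it stands clear above the warmer's top from 38 mm on
- catch_far_pad (a point): The same on the +x catch. The outer faces of the two catches are 60 mm apart when out and 44 mm apart when both are fully pressed
- catch_near (a joint): Travel of the -x catch towards the tower: 0 out (latched) to 0.008 m fully in; a spring of 1.5 N at rest and about 4 N fully in. Its tongue is clear of the lip from 0.007 m on
- catch_far (a joint): The same for the +x catch
- pump_bottle: Fixed amber oil bottle, 58 mm across, in a screwed-down steel collar behind the warmer (its +x side), left or right, with a white flat push cap that has a short nozzle spout. Origin: centre of its underside on the table. The capped sauce bottle beside it looks similar but has no spout
- oil_cap_top (a point): Centre of the cap's flat round top, 36 mm across, 154 mm above the table when up; moves with the cap
- oil_cap (a joint): Cap travel: 0 up to 0.008 m fully down, against a spring of 2.4 N at rest and about 7 N fully down; it springs back by itself
- sauce_bottle: Bystander: loose amber sauce bottle with a plain black cap and a label, 54 mm across, 150 mm high, beside the pump bottle. Origin: centre of its underside
- syrup_jar: Bystander: loose jar with a steel lid, 60 mm across, 85 mm high, to the left or right of the warmer. Origin: centre of its underside
- cup_stack: Bystander: stack of upturned white cups, 74 mm across, 90 mm high, on the other side of the warmer from the jar. Origin: centre of its underside
- foil_box: Bystander: long carton 50 x 310 x 50 mm. Origin: centre of its underside
- spatula: Bystander: spatula lying flat. Origin: its underside; its handle lies along its x axis
Not all that is in view belongs to the job. Leave any turquoise look-alike of the cassette alone.

How it is judged (in metres and radians):
On the way, in this order (a step that is already met when the one before it is completed fails the run):
1. the oil cap is pressed down (6 mm or more of its 8) (value of joint oil_cap above 0.006 m), for 0.05 s.
2. the oil cap has sprung back up, the cassette still in its seat (value of joint oil_cap below 0.002 m and z of cassette in the frame of warmer below 0.02 m), for 0.1 s.
3. both catches are pinched in while the cassette still sits in the warmer (value of joint each of catch_near, catch_far above 0.006 m and z of cassette in the frame of warmer below 0.018 m), for 0.05 s.
At the end, for the whole second after the job is handed in: Fingers hold the cassette still by its two catches (each in by over 5 mm), underside over 90 mm above the table, within 60 mm sideways of the warmer's centre, level within 0.25 rad, touching neither warmer nor pump bottle; the oil cap is up again (under 2 mm) (z of cassette in the frame of warmer above 0.09 m and horizontal distance between cassette and warmer below 0.06 m and angle between cassette's own z axis and vertical below 0.25 rad and value of joint each of catch_near, catch_far above 0.005 m and contact force between the fingers and cassette above 3 N and contact force between cassette and warmer below 0.2 N and contact force between cassette and pump_bottle below 0.2 N and linear speed of cassette below 0.03 m/s and value of joint oil_cap below 0.002 m); the arm keeps its last pose, push and grip.
It fails at once if the cassette is pulled up against its latched catches with more than 60 N (contact force between cassette and warmer above 60 N and z of cassette in the frame of warmer above 0.0132 m and value of joint any of catch_near, catch_far below 0.005 m).
It fails at once if a bystander is moved by more than 30 mm or knocked over (distance of any of sauce_bottle, syrup_jar, cup_stack, foil_box, spatula from where it was at the start of the episode above 0.03 m or angle between any of sauce_bottle, syrup_jar, cup_stack's own z axis and vertical above 0.5 rad).
It also fails if it takes over 42 s, if anything falls off the work surface, if the arm or the gripper's body presses on something with over 40 N, if the wrist force passes 120 N, or if a joint passes its speed limit or range.

ROBOT

A 6-joint arm with a two-finger parallel gripper is mounted at the origin on the work surface. World frame = base frame: x ahead of the robot, y to its left, z up, the work surface at z = 0. Lengths are in mm, angles in rad, forces in N, time in s.
With the tool pointing down it reaches from about 375 to 750 mm from the base axis. Payload 9 kg.
Tool frame: the origin (TCP) lies midway between the tips of the shut fingers; the grasp point (between the pads) lies 19 mm behind it; z points along the fingers, y is the line along which they close (so a half turn about z gives the same grasp; the last joint's range is limited). The gripper opens to 85 mm and grips with 20 to 120 N. Pads are 22 mm wide; open, the fingers measure 114 mm over their backs; the gripper's body (76 mm by 85 mm) begins 54 mm behind the grasp point. The pads swing forward as they close: fully open they stand 13 mm farther back than shut.
Start: joints at [-1.466, 0.104, 0.097, 1.564, 0, 1.353], TCP at [190.344, -569.039, 231.331] pointing down, gripper open.
Joint ranges: [-2.99, 2.99], [-0.84, 1.86], [-1.1, 1.16], [-1.84, 2.11], [-1.51, 1.56], [-3.14, 3.14]. Speed limits (rad/s): [2.22, 2.22, 2.57, 3.14, 3.14, 3.14].

INTERFACE

Orientations are given as a rotation vector (axis times angle).
In Python, from bench import bot, cams gives the robot as it stands.
- The arm moves only by the shell command python3 -m crank 'ROWS' [FORCE]. ROWS is JSON, a list of rows, each a list of 7 numbers: the opening, from 0 (shut) to 1 (fully open), then the shift along the world's x, y, z in m, then the turn, a rotation vector about the world's x, y, z in rad. In form: [[fingers, dx, dy, dz, ax, ay, az], ...]. A call has 1 to 5 rows; each row shifts and turns the commanded pose from where the row before left it; what a row does not reach is not made up. A row lasts 1/8 s, in which the tool goes at most 62.5 mm and 10.7 degrees, less where a joint would pass 70% of its speed; a pose out of reach is approached as far as the arm can. A call with a gripper value outside its range is refused whole. The fingers move at their own pace and stop on an object; FORCE is the grip in N (left out, the last holds). Time passes only in rows, so rows that do not move let the fingers close. It gives the time, the measured TCP pose, the force, the opening and the grip force at its end, in the units of the state.
- bot.get_obs(): the state, without advancing time (a new reading comes with each control period).
- cams.get_image(name): name is "scene" or "top" or "wrist"; returns a dict with "color" (400x640x3 uint8, red, green, blue), "camera_matrix" (3x3 intrinsics, pixels), "camera_from_world" (4x4, takes a point from world to camera coordinates); the wrist camera has in their place "tool_from_camera" (4x4, takes a point from camera to tool coordinates, whose origin is the TCP and whose axes are the flange's). Camera axes: x right, y up, looking along -z (the intrinsics and any distortion apply to the point x, -y, -z); pixel columns grow to the right and rows downward; lengths in mm; the calibration is good to about 2 mm. The wrist camera is an equidistant fisheye: a pixel r from the principal point sees the ray r / f radians off the axis. A picture is of the moment at which its call begins: read the wrist's pose just before it. There is no depth.
- bot.sign_off(): hands the job in; it is judged then, once.
The state is a dict: "clock": time; "qpos": joint angles; "joint_vel": joint speeds; "effort": joint torques, N m; "tcp_pos": TCP position; "tool_rot": TCP orientation; "wrist_force": force on the tool from outside, world axes, zero at the start; "wrist_torque": the same for the moment, N m; "gripper_width": finger opening in mm; "finger_force": force on a finger pad.
Only numpy, scipy, OpenCV 4.12 (cv2) and the standard library are available. Lean on these libraries where they do the work, as an engineer would, in place of code of your own. Each camera call takes 0.05 s, during which the arm holds its last target. There are 200 camera calls.

## Working session

There is one attempt and no reset: what is moved stays moved. The work goes in short steps, Python scripts to look and compute and a shell command to move; the robot and the scene stay as the last step left them, time stands still between calls to the robot, and variables do not carry over. Pictures are saved under pics/ and viewed, at most 10 in all, crops included, and the job is handed in when it is done.

```bash
mkdir -p pics; ls; cat > h.py <<'E'
import numpy as np,cv2
from bench import bot,cams
def snap(n,f):
    d=cams.get_image(n); cv2.imwrite(f,d["color"][:,:,::-1]); np.savez(f[:-4]+'.npz',**{k:np.array(v) for k,v in d.items()}); return d
def ray(f,u,v,z):
    d=np.load(f); K=d["camera_matrix"]; T=d["camera_from_world"]
    r=np.linalg.inv(K)@[u,v,1]; r=np.array([r[0],-r[1],-r[2]])
    R=T[:3,:3]; c=-R.T@T[:3,3]; w=R.T@r
    return c+w*(z-c[2])/w[2]
def proj(f,P):
    d=np.load(f); K=d["camera_matrix"]; T=d["camera_from_world"]
    p=T[:3,:3]@np.array(P,float)+T[:3,3]; q=K@[p[0],-p[1],-p[2]]; return q[:2]/q[2]
E
python3 - <<'E'
from h import *
for n in("scene","top"):
    d=snap(n,f"pics/{n}.png"); print(n,[k for k in d]); print(d["camera_matrix"],np.array(d["camera_from_world"]).round(2))
o=bot.get_obs(); print(o)
E
```

```text
pics
scene ['color', 'camera_matrix', 'camera_from_world']
[[415.61739694   0.         316.6338378 ]
 [  0.         415.61739694 199.33606232]
 [  0.           0.           1.        ]] [[-4.20000e-01  9.10000e-01 -1.00000e-02  2.00410e+02]
 [-7.40000e-01 -3.40000e-01  5.80000e-01  3.05060e+02]
 [ 5.20000e-01  2.50000e-01  8.20000e-01 -1.60508e+03]
 [ 0.00000e+00  0.00000e+00  0.00000e+00  1.00000e+00]]
top ['color', 'camera_matrix', 'camera_from_world']
[[434.61966329   0.         317.10824096]
 [  0.         434.61966329 201.61267884]
 [  0.           0.           1.        ]] [[ 1.00000e-02 -1.00000e+00 -0.00000e+00  1.12600e+01]
 [ 9.90000e-01  1.00000e-02  1.00000e-01 -4.83250e+02]
 [-1.00000e-01 -0.00000e+00  9.90000e-01 -1.48196e+03]
 [ 0.00000e+00  0.00000e+00  0.00000e+00  1.00000e+00]]
{'clock': 0.1, 'qpos': array([-1.46567985e+00,  1.04614786e-01,  9.65366954e-02,  1.56391460e+00,
       -5.66413427e-06,  1.35310025e+00]), 'joint_vel': array([-0.0011387 , -0.00080954,  0.00124222,  0.00073821, -0.00081501,
       -0.0004862 ]), 'effort': array([ 6.37836507e-03, -5.58205926e+01,  5.04721248e+01,  1.29861891e-02,
       -1.90021087e-04, -2.56518796e-06]), 'tcp_pos': array([ 190.31761472, -568.69174485,  230.60892238]), 'tool_rot': array([-3.09957980e+00, -5.04681918e-01, -9.68064782e-05]), 'wrist_force': array([-0.7561136 ,  0.04518129, -0.16930293]), 'wrist_torque': array([0.00849093, 0.04715906, 0.09339713]), 'finger_force': 0.0, 'gripper_width': 85.33641048917751}
```

View pics/top.png

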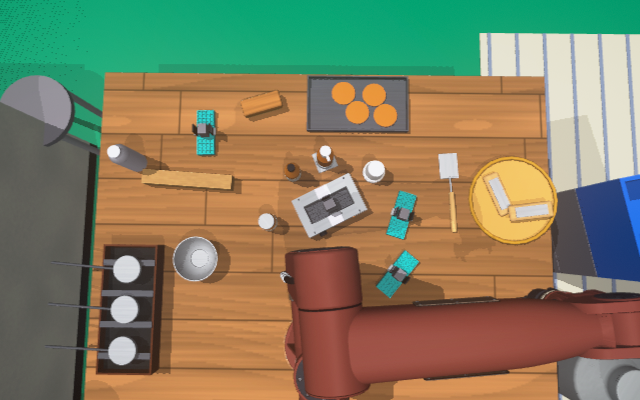

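View pics/scene.png

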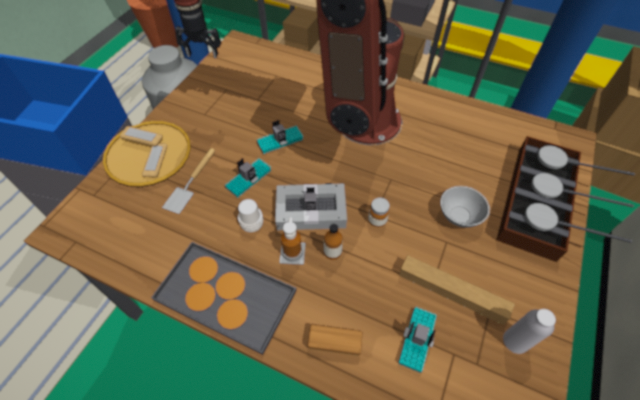

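The top view shows four cassette-like things. The grey one sits in the steel warmer at (331,205). The turquoise look-alikes are at (205,132), (402,214) and (398,274). Only the grey one in the warmer fits the description. There are two bottles: (325,157) has a white cap in a steel collar, so it is the pump, and (291,171) has a dark cap, so it is the sauce. I'll confirm both in an enlarged crop.

```bash
python3 - <<'E'
import cv2
a=cv2.imread('pics/top.png')[130:250,255:415]; b=cv2.imread('pics/scene.png')[175:275,225:405]
cv2.imwrite('pics/c1.png',cv2.resize(a,None,fx=5,fy=5,interpolation=cv2.INTER_CUBIC))
cv2.imwrite('pics/c2.png',cv2.resize(b,None,fx=4.4,fy=4.4,interpolation=cv2.INTER_CUBIC))
E
```

```text
(no output)
```

View pics/c1.png

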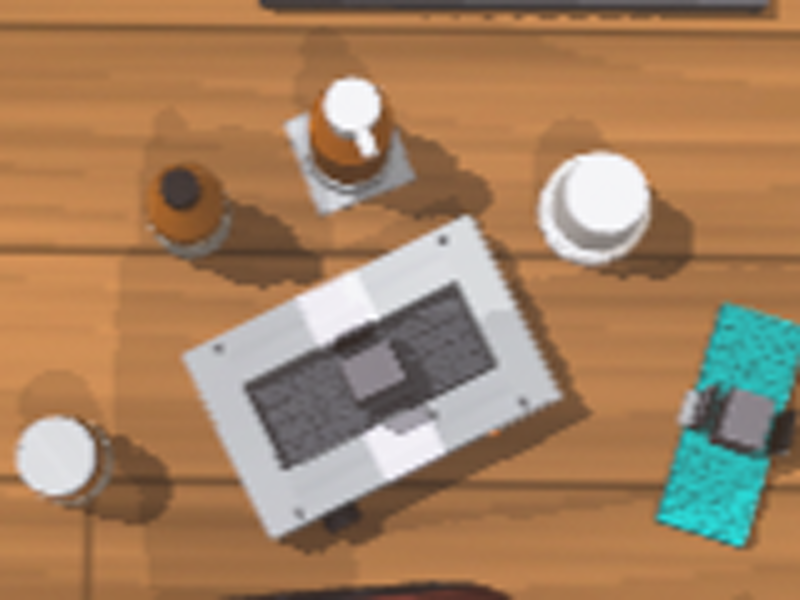

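View pics/c2.png

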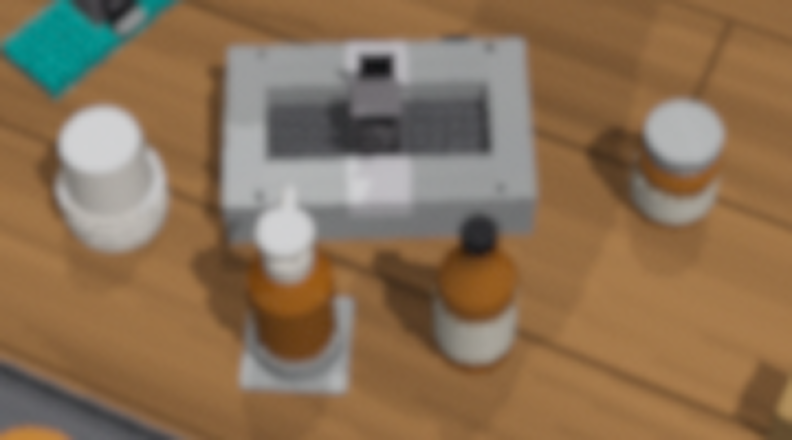

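The crops confirm it. The warmer's top corners are at c1 (468,216), (184,355), (275,538) and (560,397), holding the grey cassette with its tower top at (375,370). The pump bottle has a white cap and spout at (352,105). The sauce bottle has a black cap at (180,187). The cups are at (605,195) and the jar at (57,457).

```bash
python3 - <<'E'
from h import *
t=lambda u,v,z:ray('pics/top.npz',(u+.5)/5+255-.5,(v+.5)/5+130-.5,z)
s=lambda u,v,z:ray('pics/scene.npz',(u+.5)/4.4+225-.5,(v+.5)/4.4+175-.5,z)
C=np.array([t(*p,50) for p in[(468,216),(184,355),(275,538),(560,397)]]);print(C.round(1),C.mean(0))
for i in range(4):
    e=C[i]-C[i-1];print(np.linalg.norm(e),np.degrees(np.arctan2(e[1],e[0])))
S=np.array([s(*p,50) for p in[(228,45),(527,38),(535,203),(222,207)]]);print(S.round(1),S.mean(0))
for i in range(4):
    e=S[i]-S[i-1];print(np.linalg.norm(e),np.degrees(np.arctan2(e[1],e[0])))
print('tower',t(375,370,81),s(375,97,81))
print('cap',t(352,105,154),s(286,230,154))
print('sauce',t(180,187,150),s(479,236,150))
print('cups',t(605,195,90),'jar',t(57,457,85))
E
```

```text
[[ 581.   -89.5   50. ]
 [ 483.1  103.8   50. ]
 [ 359.3   40.3   50. ]
 [ 457.  -152.4   50. ]] [470.09668526 -24.44536646  50.        ]
139.05654402070147 26.923653298422828
216.66623918565725 116.85293127604469
139.1328081314497 -152.8013623468772
215.99841117293414 -63.12748259139915
[[ 455.9 -153.8   50. ]
 [ 356.5   46.5   50. ]
 [ 488.4  108.1   50. ]
 [ 583.5  -90.1   50. ]] [471.07469446 -22.33444254  50.        ]
142.60697726642636 -153.48153045468734
223.54212919038287 116.3769813264971
145.57123222728177 25.03521987037448
219.8007328234619 -64.38544662777025
tower [471.1041481  -25.72019478  81.        ] [472.62343708 -23.30711044  81.        ]
cap [634.51576502  -7.90908239 154.        ] [635.09972485  -6.01302561 154.        ]
sauce [580.87267316 101.77548143 150.        ] [585.99925366 105.18105198 150.        ]
cups [ 589.24611843 -178.22504402   90.        ] jar [410.62992809 184.64642219  85.        ]
```

```bash
python3 -m crank '[[0,0.037,0.047,0,0,0,0.171],[0,0.037,0.047,0,0,0,0.171],[0,0.037,0.047,0,0,0,0.171],[0,0.037,0.047,0,0,0,0.171],[0,0.037,0.047,0,0,0,0.171]]' 40 && python3 -m crank '[[0,0.037,0.047,0,0,0,0.171],[0,0.037,0.047,0,0,0,0.171],[0,0.037,0.047,0,0,0,0.171],[0,0.037,0.047,0,0,0,0.171],[0,0.037,0.047,0,0,0,0.171]]'; python3 -c "
from h import *
from scipy.spatial.transform import Rotation as R
o=bot.get_obs();print(o['tcp_pos'],R.from_rotvec(o['tool_rot']).as_matrix().round(3),o['qpos'],o['gripper_width'])"
```

```text
clock: 0.72
tcp_pos: [376.1, -332.3, 231.1]
tool_rot: [-2.608, -1.752, -0.0]
wrist_force: [1.1, 0.0, -0.3]
gripper_width: -0.2
finger_force: 0.0
clock: 1.35
tcp_pos: [561.2, -97.2, 231.1]
tool_rot: [-1.646, -2.676, 0.0]
wrist_force: [-0.0, -1.6, 0.1]
gripper_width: -0.3
finger_force: 0.0
[561.23793249 -97.17481955 231.09484718] [[-0.451  0.893 -0.   ]
 [ 0.893  0.451  0.   ]
 [ 0.    -0.    -1.   ]] [-4.00985888e-01  1.10036662e-02  4.99857289e-04  1.56030889e+00
 -2.32822798e-06  7.02074616e-01] -0.2970147083719653
```

```bash
python3 -m crank '[[0,0.037,0.045,0,0,0,0],[0,0.0366,0.0452,0,0,0,0],[0,0,0,-0.03,0,0,0],[0,0,0,-0.03,0,0,0],[0,0,0,0,0,0,0]]' && python3 - <<'E'
from h import *
print(bot.get_obs()['tcp_pos']); d=snap('scene','pics/s2.png')
a=d["color"][175:275,225:405,::-1]
cv2.imwrite('pics/s2c.png',cv2.resize(a,None,fx=4.4,fy=4.4,interpolation=cv2.INTER_CUBIC))
E
```

```text
clock: 1.98
tcp_pos: [632.2, -8.3, 168.3]
tool_rot: [-1.651, -2.667, 0.003]
wrist_force: [-0.3, 0.5, 0.3]
gripper_width: 0.1
finger_force: 0.0
[632.18192955  -8.28130962 168.27009826]
```

View pics/s2c.png

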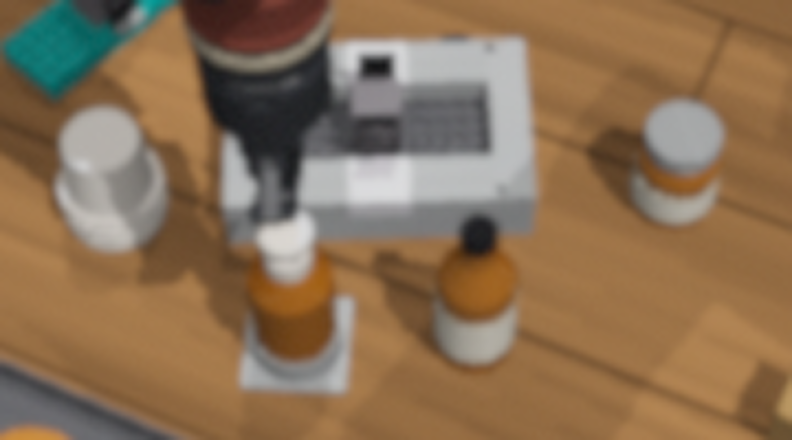

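The crop shows the shut fingertips at (272,213), right over the white cap at (286,230) and about 14 mm above it. Nothing else is near, so I'll press.

```bash
python3 -m crank '[[0,0.0025,0.0015,-0.006,0,0,0],[0,0,0,-0.008,0,0,0],[0,0,0,-0.005,0,0,0],[0,0,0,-0.003,0,0,0],[0,0,0,0,0,0,0]]'
```

```text
clock: 2.65
tcp_pos: [636.7, -7.5, 149.8]
tool_rot: [1.653, 2.67, 0.0]
wrist_force: [-1.2, 0.4, 4.4]
gripper_width: 0.3
finger_force: 2.4
```

```bash
python3 -m crank '[[0,0,0,-0.003,0,0,0],[0,0,0,-0.002,0,0,0],[0,0,0,0,0,0,0]]'
```

```text
clock: 3.02
tcp_pos: [636.8, -7.5, 146.0]
tool_rot: [1.653, 2.67, 0.001]
wrist_force: [-3.0, 0.9, 10.5]
gripper_width: -0.1
finger_force: 5.3
```

The force has passed the 7 N spring end-stop at z = 146, so the cap is fully down. I'll release it, open the fingers and move over the cassette.

```bash
python3 -m crank '[[0,0,0,0.04,0,0,0],[0,0,0,0.045,0,0,0],[1,-0.055,-0.0055,0,0,0,0],[1,-0.055,-0.0055,0,0,0,0],[1,-0.055,-0.0055,0,0,0,0]]' && python3 -m crank '[[1,0,0,-0.03,0,0,0],[1,0,0,0,0,0,0],[1,0,0,0,0,0,0]]' && python3 - <<'E'
from h import *
from scipy.spatial.transform import Rotation as R
o=bot.get_obs(); d=snap('wrist','pics/w1.png'); M=np.array(d["tool_from_camera"]);K=np.array(d["camera_matrix"])
Rt=R.from_rotvec(o['tool_rot']).as_matrix(); print(o['tcp_pos'],o['gripper_width'],M.round(2),K)
def wproj(P):
    p=np.linalg.inv(M)@np.r_[Rt.T@(np.array(P)-o['tcp_pos']),1]; x,y,z=p[0],-p[1],-p[2]
    th=np.arctan2(np.hypot(x,y),z); k=K[0,0]*th/np.hypot(x,y); return np.array([K[0,2]+k*x,K[1,2]+k*y])
np.savez('pics/w1o.npz',Rt=Rt,tcp=o['tcp_pos'])
c=np.array([471.,-24]);a=.465;X=np.array([np.cos(a),np.sin(a)]);Y=np.array([-X[1],X[0]])
im=cv2.imread('pics/w1.png')
def poly(hx,hy,z,col):
    q=[wproj(np.r_[c+sx*hx*X+sy*hy*Y,z]) for sx,sy in((1,1),(1,-1),(-1,-1),(-1,1))]
    cv2.polylines(im,[np.int32(np.round(q))],True,col,1); print(z,np.round(q).tolist())
poly(15,18,81,(0,0,255));poly(30,14,92,(0,255,0));poly(70,110,50,(255,0,0));poly(33,82,50,(0,255,255))
cv2.imwrite('pics/w1m.png',im)
E
```

```text
clock: 3.65
tcp_pos: [469.8, -23.8, 229.0]
tool_rot: [-1.653, -2.671, 0.0]
wrist_force: [-0.0, -0.3, 1.3]
gripper_width: 54.5
finger_force: 0.0
clock: 4.03
tcp_pos: [471.7, -23.9, 199.9]
tool_rot: [-1.654, -2.671, -0.0]
wrist_force: [-0.5, 0.9, 0.1]
gripper_width: 85.4
finger_force: 0.0
[471.7257639  -23.85060357 199.87990838] 85.38941415313825 [[   0.      0.94    0.33   85.64]
 [   1.     -0.     -0.      0.49]
 [   0.      0.33   -0.94 -142.71]
 [   0.      0.      0.      1.  ]] [[309.70691629   0.         317.26918169]
 [  0.         309.70691629 200.96577142]
 [  0.           0.           1.        ]]
81 [[333.0, 175.0], [332.0, 214.0], [299.0, 214.0], [299.0, 176.0]]
92 [[351.0, 183.0], [350.0, 214.0], [282.0, 214.0], [280.0, 183.0]]
50 [[390.0, 74.0], [378.0, 279.0], [255.0, 279.0], [241.0, 74.0]]
50 [[351.0, 101.0], [347.0, 258.0], [286.0, 258.0], [280.0, 102.0]]
```

View pics/w1m.png

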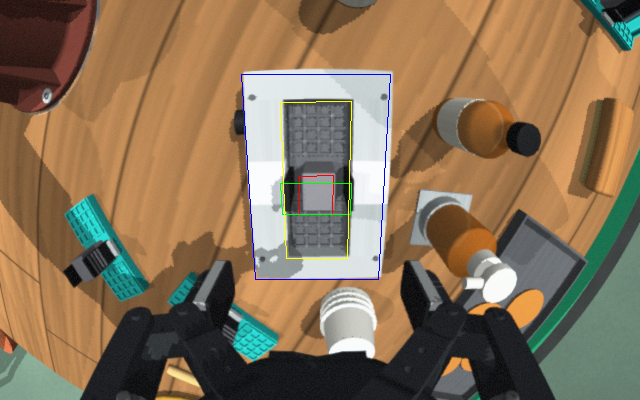

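The wrist overlay fits the warmer, the recess and the catches to within about 2 mm. The tower sits about 2 px toward +x. I'll shift 1.5 mm along the cassette's x axis, descend open, then pinch.

```bash
python3 -m crank '[[1,0.001,0.001,-0.05,0,0,0],[1,0,0,-0.05,0,0,0],[1,0,0,-0.03,0,0,0],[1,0,0,-0.014,0,0,0],[1,0,0,0,0,0,0]]' && python3 -m crank '[[0.6,0,0,0,0,0,0],[0.6,0,0,0,0,0,0],[0.4,0,0,0,0,0,0],[0.4,0,0,0,0,0,0],[0.4,0,0,0,0,0,0]]' 40
```

```text
clock: 4.7
tcp_pos: [472.6, -22.8, 55.4]
tool_rot: [-1.653, -2.671, 0.0]
wrist_force: [0.0, -0.2, 0.5]
gripper_width: 85.5
finger_force: 0.0
clock: 5.32
tcp_pos: [473.1, -23.5, 57.6]
tool_rot: [1.653, 2.669, -0.001]
wrist_force: [-6.2, -0.6, 15.5]
gripper_width: 39.9
finger_force: 40.2
```

```bash
python3 - <<'E'
from h import *
d=snap('wrist','pics/w2.png')
cv2.imwrite('pics/w2c.png',cv2.resize(d["color"][120:400,150:490,::-1],None,fx=2.1,fy=2.1))
o=bot.get_obs();print(o['tcp_pos'],o['gripper_width'],o['finger_force'],o['wrist_force'],o['wrist_torque'])
E
```

```text
[473.12774926 -23.54297321  57.59813965] 40.281870661820214 40.16007721424103 [-5.3287085  -1.24084413 14.67289593] [-0.23514546  1.46228055  0.08856069]
```

View pics/w2c.png

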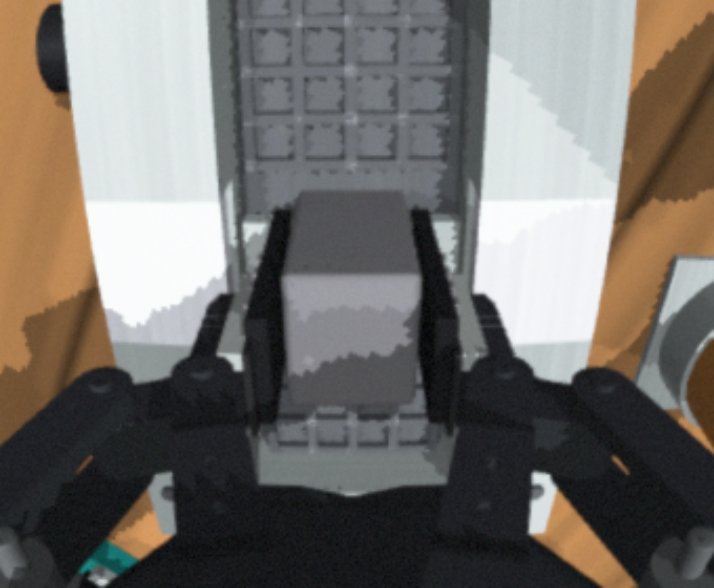

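Both black catches lie flush against the tower at c(270,320) and c(435,320). The pads hold them squarely and the cassette is still seated. I'll lift gently.

```bash
python3 -m crank '[[0.3,0,0,0.002,0,0,0],[0.3,0,0,0.003,0,0,0],[0.3,0,0,0.004,0,0,0],[0.3,0,0,0.004,0,0,0],[0.3,0,0,0,0,0,0]]' 50
```

```text
clock: 6.0
tcp_pos: [472.7, -22.9, 68.7]
tool_rot: [1.653, 2.671, 0.0]
wrist_force: [-0.0, -0.6, -4.5]
gripper_width: 38.4
finger_force: 50.6
```

The wrist carries −4.5 N, which is the cassette's own weight, so it is free of the latch. I'll lift it the rest of the way.

```bash
python3 -m crank '[[0.3,0,0,0.015,0,0,0],[0.3,0,0,0.025,0,0,0],[0.3,0,0,0.025,0,0,0],[0.3,0,0,0.02,0,0,0],[0.3,0,0,0.006,0,0,0]]' && python3 -m crank '[[0.3,0,0,0,0,0,0],[0.3,0,0,0,0,0,0],[0.3,0,0,0,0,0,0]]' && python3 - <<'E'
from h import *
d=snap('scene','pics/s3.png')
cv2.imwrite('pics/s3c.png',cv2.resize(d["color"][110:280,200:440,::-1],None,fx=3.3,fy=3.3,interpolation=cv2.INTER_CUBIC))
E
```

```text
clock: 6.62
tcp_pos: [473.2, -23.1, 161.1]
tool_rot: [1.653, 2.669, 0.001]
wrist_force: [0.6, 0.3, -4.6]
gripper_width: 38.7
finger_force: 51.6
clock: 7.0
tcp_pos: [472.0, -22.7, 158.5]
tool_rot: [-1.653, -2.67, 0.0]
wrist_force: [0.0, 0.7, -4.1]
gripper_width: 38.7
finger_force: 51.6
```

View pics/s3c.png

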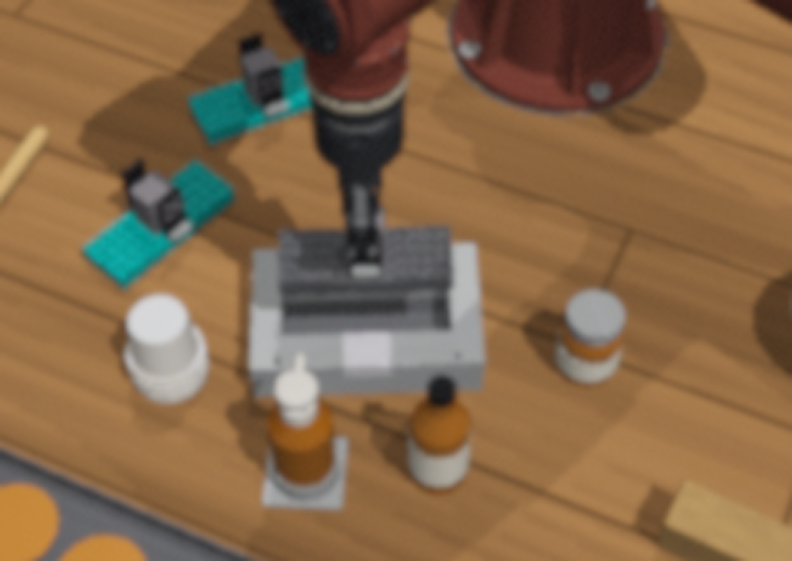

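The cassette at c(365,260) hangs level and about 100 mm above its seat (TCP 57.6 → 158.5). The pump cap at c(297,388) is up, and the bystanders are where they were. I'll hand it in.

```bash
python3 -c "
from bench import bot
print(bot.sign_off())"
```

```text
the job is handed in; nothing more can be done
None
```

The job is handed in, with no verdict returned: I pressed the oil cap fully down and let it spring back, then unlatched the cassette by pinching both catches; it is held level by them, about 10 cm above its seat.

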